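Loosen the polisher's left-hand clamp flange with the pin key

TASK

Take the orange-handled pin key from the rack, put it upright through the window in the polisher's red hood near the yellow mark, and sweep it lightly in a spiral over the flange underneath until it drops right down into the flange's hidden hole. The flange has a left-hand thread, so then loosen it by swinging the key about 35 degrees clockwise (seen from above) round the spindle, and let go, leaving the key standing in the hole. Do not shift the blue drift, the spray can or the roll of tape.

Things in the scene. Friction and masses are not known exactly. Their poses are not given: they have to be found in the camera images.
- key_centre (a point): Centre of the orange handle of the pin key, upright in one of the rack's two holes. Key: 118 mm long, 0.2 kg: a round steel shank, 16 mm in diameter and 70 mm long with a chamfered tip, then a round orange handle with a black band, 32 mm in diameter and 48 mm tall. This point is on its axis, 92 mm above the tip; z points up along the key.
- drift_centre (a point): Centre of the blue handle (white band) of a drift of the same shape and size in the rack's other hole. To be left alone.
- search (a point): Point in the hood's window, level with the hood's flat top (120 mm above the bench), on the yellow mark's radial line, 55 mm from the spindle's axis. The flange's black face is 24 mm below it. Within 9 mm horizontally of this point the face has one round blind hole, 18 mm in diameter, 16 mm deep, 49 to 61 mm from the axis. Fully home, the key's tip is 40 mm below the hood's top.
- axis (a point): Spindle's axis at the level of the hood's top (red, 230 mm square, 12 mm thick); the steel spindle, 20 mm in diameter, stands 6 mm proud. The flange turns about it. In this frame (z up) the window is x -46 to 46, y -74 to -30 mm, and search is at (19, -52, 0) mm; from there the key has room to swing clockwise, towards -x.
- flange (a joint): Angle of the flange, rad: 0 at the start (tight: it cannot turn counter-clockwise), growing as it is turned clockwise seen from above (loosening), up to 0.8. It resists with about 0.25 N m and stays where it is left.
- spraycan: Bystander: spray can with a green label, 66 mm in diameter, 190 mm tall; origin at the centre of its underside.
- tape: Bystander: yellow roll of tape lying flat, 100 mm in diameter, 25 mm tall; origin at the centre of its underside.
- key_tip (a point): Centre of the key's tip face, the lower end of its shank; same axes as key_centre.
- rack_top (a point): Centre of the top of a plywood rack, 70 x 170 mm (x, y), 55 mm tall. It has two holes at y = +45 and -45 mm, 35 mm deep, 1.5 mm of play round a shank: one holds the key, the other the drift.
- mark (a point): Outer end of the yellow radial mark on the hood's top, 106 mm from the spindle's axis. Of the flange below: its face is spring-backed and gives straight down, up to 8 mm, resisting with about 3 N at first and 8 N when fully pressed (then rigid); when the tip comes over the hole the face springs up round it.
Mind the look-alikes: they are no part of the job. Of the things that look like the part that bears key_centre, the largest one is meant.

How it is judged:
By the outcome, as a careful person would: the job done as asked, in the order asked, and still so for the second after the job is handed in, with the robot touching nothing.
It also fails if it takes over 58 s, if anything falls off the work surface, if the arm or the gripper's body presses on something with over 40 N, if the wrist force passes 120 N, or if a joint passes its speed limit or range.

ROBOT

A 6-joint arm with a two-finger parallel gripper is mounted at the origin on the work surface. World frame = base frame: x ahead of the robot, y to its left, z up, the work surface at z = 0. Lengths are in m, angles in rad, forces in N, time in s.
With the tool pointing down it reaches from about 0.325 to 1 m from the base axis. Payload 5.1 kg.
Tool frame: the origin (TCP) lies midway between the tips of the shut fingers; the grasp point (between the pads) lies 19 mm behind it; z points along the fingers, x is the direction in which the jaws open and shut, and the axes are right-handed (so a half turn about z gives the same grasp; the last joint's range is limited). The gripper opens to 85 mm and grips with 20 to 120 N. Pads are 22 mm wide; open, the fingers measure 114 mm over their backs; the gripper's body (76 mm by 85 mm) begins 54 mm behind the grasp point. The pads swing forward as they close: fully open they stand 13 mm farther back than shut.
Start: joints at [1.163, 0.124, 1.65, -0, 1.367, -0.083], TCP at [0.207, 0.616, 0.231] pointing down, gripper open.
Joint ranges: [-2.61, 2.61], [-1.02, 2.33], [0.03, 2.71], [-1.35, 4.49], [0.32, 2.68], [-2.91, 2.91]. Speed limits (rad/s): [2.57, 2.57, 3.14, 3.14, 3.14, 3.14].

INTERFACE

Orientations are given as a rotation vector (axis times angle).
In Python, from station import * gives the robot as it stands. Calls block until the motion is done:
- move_ptp(position, orientation): joint-space move of the TCP to a pose.
- move_l(position, ori=None, rate=0.15): straight line of the TCP; ori=None keeps the orientation; rate is the mean speed in m/s.
- move_j(angles): joint-space move.
- set_gripper(opening): finger opening in m; the grip force is fixed at half the most; returns when the fingers have stopped.
- pause(seconds).
- inverse_kinematics(position, orientation): joint angles nearest the present ones, or None.
- capture(name): name is "side" or "top"; returns (picture, depth): 400x640x3 uint8, red, green, blue; 400x640 float32, m along the optical axis (not along the pixel's ray), 0 where there is no reading.
- camera_params(name): a dict with "K" (3x3 intrinsics, pixels), "position" and "attitude" of the camera in the world. Camera axes: x right, y up, looking along -z (the intrinsics and any distortion apply to the point x, -y, -z); pixel columns grow to the right and rows downward; lengths in m; the calibration is good to about 2 mm. A picture is of the moment at which its call begins. camera_params takes no time and is no camera call.
A pose or a line that the arm cannot do raises IKError and nothing moves.
- job_done(): hands the job in, once; it reports no verdict.
Readings, each from a call of its own:
- get_time(): time.
- get_joint_pos(): joint angles.
- get_joint_vel(): joint speeds.
- get_effort(): joint torques, N m.
- get_tool_pos(): TCP position.
- get_orientation(): TCP orientation.
- get_contact_force(): force on the tool from outside, world axes, zero at the start.
- get_moment(): the same for the moment, N m.
- get_opening(): finger opening in m.
Only numpy, scipy, OpenCV 4.12 (cv2) and the standard library are available. Lean on these libraries where they do the work, as an engineer would, in place of code of your own. Each camera call takes 0.05 s, during which the arm holds its last target. There are 200 camera calls.

## Working session

There is one attempt and no reset: what is moved stays moved. The work goes in short steps, each a Python script; the robot and the scene stay as the last script left them, time stands still between calls to the robot, and variables do not carry over. Pictures are saved under pics/ and viewed, about 8 in all and at most 12, crops included, and the job is handed in when it is done.

```bash
ls; mkdir -p pics; cat > h.py <<'E'
from station import *
import numpy as np, cv2
from scipy.spatial.transform import Rotation as R
def cam(n):
    p=camera_params(n); return p
def att(p):
    a=np.array(p["attitude"],float)
    if a.shape==(3,3): return a
    return R.from_rotvec(a).as_matrix() if a.size==3 else R.from_quat(a).as_matrix()
def w(p,u,v,d):
    K=np.array(p["K"]); c=np.array([(u-K[0,2])/K[0,0]*d,-(v-K[1,2])/K[1,1]*d,-d])
    return att(p)@c+np.array(p["position"])
def px(p,X):
    K=np.array(p["K"]); c=att(p).T@(np.array(X)-p["position"]); return K[0,2]+K[0,0]*c[0]/-c[2],K[1,2]+K[1,1]*c[1]/c[2]
def wz(p,u,v,z):
    o=np.array(p["position"]); r=w(p,u,v,1.)-o; return o+r*(z-o[2])/r[2]
E
python3 - <<'E'
from h import *
for n in("top","side"):
    print(n,camera_params(n)); im,d=capture(n); np.savez("pics/%s0.npz"%n,im=im,d=d); cv2.imwrite("pics/%s0.png"%n,im[:,:,::-1])
print(get_time(),get_orientation(),get_opening(),get_contact_force())
E
```

```text
pics
top {'K': array([[406.81568882,   0.        , 316.12795197],
       [  0.        , 406.81568882, 205.4154405 ],
       [  0.        ,   0.        ,   1.        ]]), 'position': array([ 0.44095938, -0.10569474,  0.93234145]), 'attitude': array([ 0.08692514, -0.11475417, -1.59251156])}
side {'K': array([[440.53145996,   0.        , 324.86254734],
       [  0.        , 440.53145996, 199.79666063],
       [  0.        ,   0.        ,   1.        ]]), 'position': array([ 0.05504391, -0.73484014,  0.61415656]), 'attitude': array([ 0.95703022, -0.33481204, -0.65021004])}
0.1 [ 2.55059564  1.83248094 -0.00257486] 0.08558400625313431 [-0.5465706   0.43285488 -0.3242367 ]
```

View pics/top0.png

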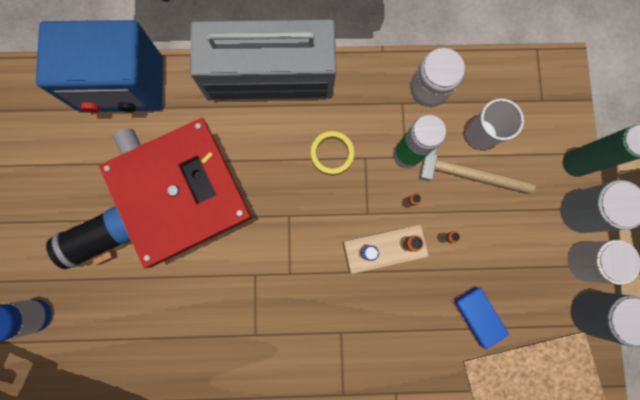

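View pics/side0.png

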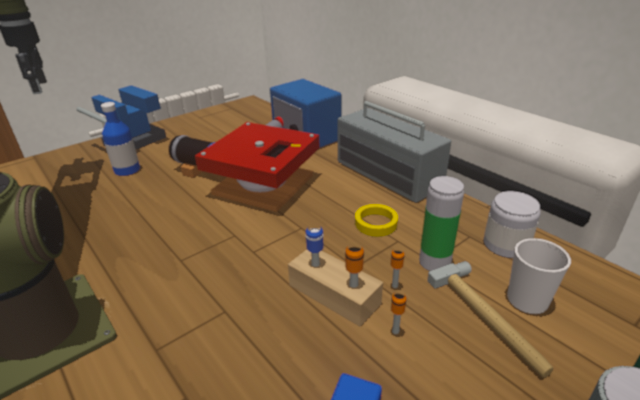

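The top view shows the rack at (386,249), with the blue drift at (371,253). The orange candidates are (414,243) in the rack, and two smaller ones standing outside it at (414,200) and (452,238). I choose the one in the rack, which is the largest. The hood's spindle is at (173,190), the window at (198,180) and the mark at (207,158). Next, close crops.

```bash
python3 - <<'E'
from h import *
T=np.load("pics/top0.npz");S=np.load("pics/side0.npz")
a=cv2.resize(T["im"][110:270,95:255],(400,400),interpolation=3)
b=cv2.resize(T["im"][180:280,335:435],(400,400),interpolation=3)
cv2.imwrite("pics/c1.png",np.hstack([a,b])[:,:,::-1])
p=camera_params("top");d=T["d"]
for u,v in [(173,190),(207,158),(198,180),(165,215),(220,200),(150,170),(371,253),(414,243),(390,250),(355,262),(414,200),(452,238),(428,133),(350,152)]:
    print(u,v,d[v,u],w(p,u,v,d[v,u]).round(4))
E
```

```text
173 190 0.8103805 [0.5818 0.1631 0.1281]
207 158 0.82651347 [0.6474 0.0979 0.1215]
198 180 0.8434095 [0.6068 0.1217 0.0988]
165 215 0.8095744 [0.5328 0.1799 0.1222]
220 200 0.816316 [0.5606 0.0712 0.1211]
150 170 0.82275003 [0.6253 0.2127 0.1202]
371 253 0.80171573 [ 0.4474 -0.227   0.1271]
414 243 0.8060884 [ 0.4649 -0.3133  0.1266]
390 250 0.8742025 [ 0.4533 -0.2789  0.0557]
355 262 0.86928463 [ 0.4297 -0.2026  0.0562]
414 200 0.8620034 [ 0.5569 -0.3298  0.0823]
452 238 0.85404456 [ 0.4748 -0.4056  0.0813]
428 133 0.7672147 [ 0.6688 -0.3344  0.1924]
350 152 0.9310506 [ 0.6788 -0.2038  0.0259]
```

View pics/c1.png

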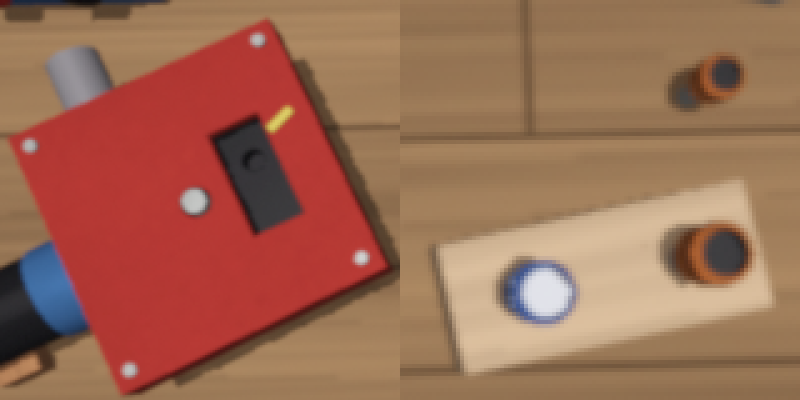

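The crops show the hood with the spindle at crop (195,201) and the window corners at about (210,135), (260,115), (302,212) and (255,236). A dark round spot at crop (255,160), i.e. pixel (197,174), may be the hole. The right-hand crop confirms the large orange handle at the rack's right end.

```bash
python3 - <<'E'
from h import *
T=np.load("pics/top0.npz");S=np.load("pics/side0.npz")
p=camera_params("top");d=T["d"];im=T["im"].astype(int)
c=lambda x,y:(95+x/2.5-.3,110+y/2.5-.3)
np.set_printoptions(precision=4,suppress=True,linewidth=150)
ax=wz(p,*c(195,201),.126); print("axis",ax)
print("mark",wz(p,*c(291,109),.12))
print("wincorn",[wz(p,*c(*q),.12)[:2] for q in((210,135),(260,115),(302,212),(255,236))])
hc=[wz(p,*c(*q),.12)[:2] for q in((268,20),(398,262),(122,393),(10,138))]; print("hood",hc,np.mean(hc,0),[np.linalg.norm(hc[i]-hc[i-1]) for i in range(4)])
print("dark",wz(p,*c(255,160),.096))
uv=[(u,v) for v in range(168,184) for u in range(188,210)]
Z=np.array([w(p,u,v,d[v,u])[2] for u,v in uv]).reshape(16,22); print((Z*1000).astype(int))
print("patch key"); print((np.array([[w(p,u,v,d[v,u])[2] for u in range(405,424)] for v in range(234,252)])*1000).astype(int))
# key top centroid
c2=lambda x,y:(335+(x-400)/4-.4,180+y/4-.4)
print("keytop",wz(p,*c2(726,253),.127),wz(p,*c2(726,253),.138),"drift",wz(p,*c2(545,293),.138))
rc=[wz(p,*c2(*q),.055)[:2] for q in((438,246),(742,180),(774,303),(467,374))]; print("rack",rc,np.mean(rc,0),[np.linalg.norm(rc[i]-rc[i-1]) for i in range(4)])
# side camera check: orange pixels of key and spindle predicted pixel
s=camera_params("side")
for X in(ax,wz(p,*c2(726,253),.138),[*np.mean(rc,0),.055]): print("side px",px(s,X))
a=cv2.resize(S["im"][220:300,280:400],(720,480),interpolation=3); cv2.imwrite("pics/s1.png",a[:,:,::-1])
E
```

```text
axis [0.582  0.1643 0.126 ]
mark [0.6574 0.09   0.12  ]
wincorn [array([0.6371, 0.1553]), array([0.6529, 0.1151]), array([0.5721, 0.0805]), array([0.5535, 0.118 ])]
hood [array([0.733 , 0.1095]), array([0.5299, 0.0037]), array([0.4316, 0.2203]), array([0.6381, 0.3161])] [0.5831 0.1624] [np.float64(0.22742944459664188), np.float64(0.22905677863159274), np.float64(0.2378753378614416), np.float64(0.22764337171641874)]
dark [0.6208 0.1253 0.096 ]
[[ 98  96  95  96  97  97  98  96  96  96  95  97  96  98  96  98  98 119 119 120 122 118]
 [ 96  97  96  98  98  94  97  98  95  96  96  97  98  94  97  97  97 122 120 119 119 121]
 [ 97  94  98  96  96  99  94  94  92  92  94  95  95  94  95  96  95 119 120 122 122 121]
 [ 98  96 100  95  96  96  93  88  86  84  82  83  98  96  97  98  94  96 118 120 120 121]
 [ 98  95  97  96  97  93  89  83  78  80  80  79  79  95  93  96  97  96 118 122 116 122]
 [ 99  97  95  96  96  91  85  80  83  81  78  80  81  96  99  94  94  98  96 119 124 119]
 [ 97  95  96  98  94  90  82  81  82  81  79  82  81  96  97  94  97  96  98 120 118 120]
 [ 96  98  95  9
[... 2105 characters left out ...]
28 132 137 134 135 135 134 134 132  54  55  56  54]
 [ 52  56  51  52  93 100 109 116 124 124 127 127 126  57  53  54  54  56  55]]
keytop [ 0.4651 -0.3173  0.127 ] [ 0.4648 -0.3145  0.138 ] drift [ 0.4476 -0.2251  0.138 ]
rack [array([ 0.4749, -0.1809]), array([ 0.5065, -0.3472]), array([ 0.4399, -0.3607]), array([ 0.4065, -0.1941])] [ 0.4569 -0.2707] [np.float64(0.06961780781984056), np.float64(0.1693088532314144), np.float64(0.06794566214847544), np.float64(0.1699089740447643)]
side px (np.float64(258.2203625741775), np.float64(141.8608513270294))
side px (np.float64(353.53610704468093), np.float64(246.3335838611471))
side px (np.float64(333.4014415844178), np.float64(271.73801549794086))
```

View pics/s1.png

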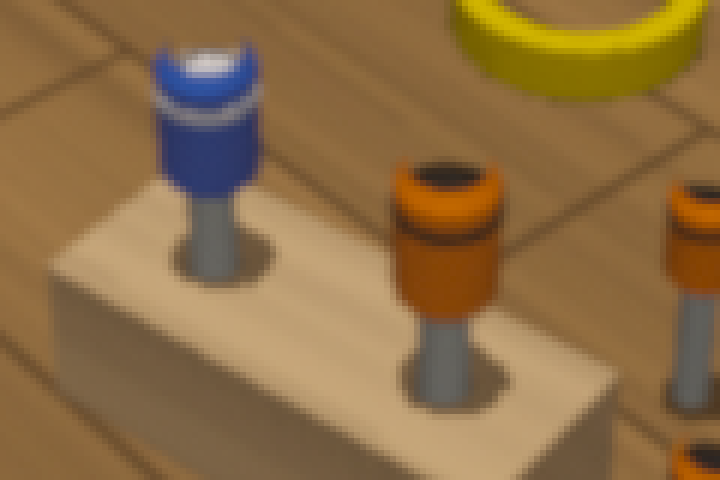

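The key, rack, axis, mark and hood sizes agree with the description: 91 mm spacing, axis to mark 106 mm, rack 70x170 mm. The depth map shows a hole 16 mm deep at (0.621, 0.125), 55 mm from the axis. Next I pick the key up, with the jaws along the tangent direction (45°).

```bash
cat >> h.py <<'E'
AX=np.array([.582,.1643]); HOLE=np.array([.6208,.1253]); KEY=np.array([.4649,-.3146])
def O(a):
    a=np.radians(a); c,s=np.cos(a),np.sin(a)
    return R.from_matrix(np.array([[c,s,0],[s,-c,0],[0,0,-1]])).as_rotvec()
E
python3 - <<'E'
from h import *
np.set_printoptions(precision=3,suppress=True)
best=None
for k in(0,180,-180):
  for P,a in(([*KEY,.25],45),([*KEY,.09],45),([*HOLE,.27],45),([*HOLE,.15],45),([.592,.110,.15],10)):
    q=inverse_kinematics(P,O(a+k)); print(k,P,q)
E
```

```text
0 [np.float64(0.4649), np.float64(-0.3146), 0.25] [-0.691 -0.083  1.829 -0.     1.396 -1.476]
0 [np.float64(0.4649), np.float64(-0.3146), 0.09] [-0.691  0.061  1.968 -0.     1.113 -1.476]
0 [np.float64(0.6208), np.float64(0.1253), 0.27] [ 0.114  0.067  1.647 -0.     1.428 -0.671]
0 [np.float64(0.6208), np.float64(0.1253), 0.15] [ 0.114  0.15   1.762 -0.     1.23  -0.671]
0 [0.592, 0.11, 0.15] [ 0.095  0.083  1.835 -0.     1.224 -0.08 ]
180 [np.float64(0.4649), np.float64(-0.3146), 0.25] [-0.691 -0.083  1.829 -0.     1.396  1.666]
180 [np.float64(0.4649), np.float64(-0.3146), 0.09] [-0.691  0.061  1.968 -0.     1.113  1.666]
180 [np.float64(0.6208), np.float64(0.1253), 0.27] [ 0.114  0.067  1.647 -0.     1.428  2.471]
180 [np.float64(0.6208), np.float64(0.1253), 0.15] [ 0.114  0.15   1.762 -0.     1.23   2.471]
180 [0.592, 0.11, 0.15] None
-180 [np.float64(0.4649), np.float64(-0.3146), 0.25] [-0.691 -0.083  1.829 -0.     1.396  1.666]
-180 [np.float64(0.4649), np.float64(-0.3146), 0.09] [-0.691  0.061  1.968 -0.     1.113  1.666]
-180 [np.float64(0.6208), np.float64(0.1253), 0.27] [ 0.114  0.067  1.647 -0.     1.428  2.471]
-180 [np.float64(0.6208), np.float64(0.1253), 0.15] [ 0.114  0.15   1.762 -0.     1.23   2.471]
-180 [0.592, 0.11, 0.15] None
```

```bash
python3 - <<'E'
from h import *
o=O(45)
move_ptp([*KEY,.25],o); t=get_time(); set_gripper(.06)
move_l([*KEY,.165],rate=.2)
im,_=capture("side"); im2,_=capture("top")
cv2.imwrite("pics/g1.png",np.hstack([cv2.resize(im[150:310,270:430],(400,400),interpolation=3),cv2.resize(im2[160:320,340:500],(400,400),interpolation=3)])[:,:,::-1])
print(t,get_time(),get_tool_pos(),get_contact_force(),get_opening())
E
```

```text
3.4667 4.5167 [ 0.46597586 -0.31548499  0.16730197] [ 0.99068793 -0.65812782 -0.35362016] 0.060106556277043685
```

View pics/g1.png

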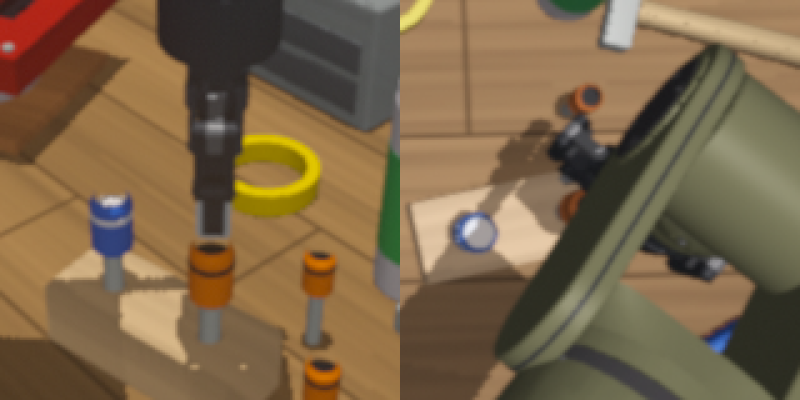

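The side view looks along the jaws: the fingers are centred at crop x≈213 and the key at x≈211, so they are aligned to about 1 mm. I'll descend, grip and lift.

```bash
python3 - <<'E'
from h import *
P=lambda s:print(s,round(get_time(),2),np.round(get_tool_pos(),4),np.round(get_contact_force(),2),round(get_opening(),4))
move_l([*KEY,.09],rate=.12);P("down")
set_gripper(.028);P("grip")
move_l([*KEY,.20],rate=.12);P("lift")
im,_=capture("side")
move_ptp([*HOLE,.25],O(45));pause(.3);P("over")
im2,d2=capture("side")
cv2.imwrite("pics/g2.png",np.hstack([cv2.resize(im[130:290,270:430],(400,400),interpolation=3),cv2.resize(im2[50:210,190:350],(400,400),interpolation=3)])[:,:,::-1])
E
```

```text
down 5.29 [ 0.4654 -0.315   0.0908] [-0.27  0.39 -0.39] 0.0598
grip 5.66 [ 0.4655 -0.3153  0.0914] [0.02 0.33 4.34] 0.0308
lift 6.72 [ 0.4643 -0.3141  0.1987] [ 0.1   0.52 -2.03] 0.031
over 8.79 [0.6209 0.1246 0.2499] [ 0.27  0.23 -1.72] 0.0309
```

View pics/g2.png

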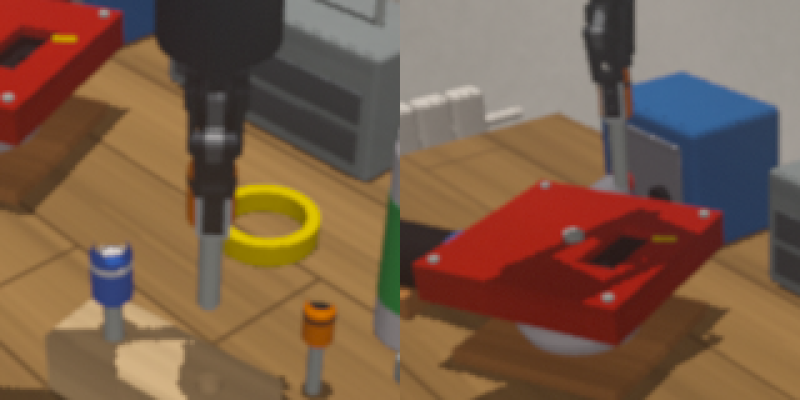

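The key is held upright (opening 31 mm) and stands above the window near the mark. Now I make contact and do the light spiral with force checks.

```bash
cat > ins.py <<'E'
from h import *
P=lambda s:print(s,round(get_time(),2),np.round(get_tool_pos(),4),np.round(get_contact_force(),2))
s=camera_params("side")
print("pred tip px",px(s,[.6209,.1246,.179]))
move_l([*HOLE,.185],rate=.12);pause(.3);f0=np.array(get_contact_force());P("pre")
F=lambda:np.array(get_contact_force())-f0
z=.174;zc=None
while z>.146:
    z-=.0015; move_l([*HOLE,z],rate=.03); f=F()
    print(round(z,4),f.round(1),round(get_tool_pos()[2],4))
    if f[2]>2.5: pause(.1); zc=get_tool_pos()[2]; break
P("contact"); print(zc)
E
python3 ins.py
```

```text
pred tip px (np.float64(278.1088346029155), np.float64(123.04961891472888))
pre 9.83 [0.6213 0.1254 0.186 ] [-0.64  0.74 -2.41]
0.1725 [ 1.  -0.5  0.1] 0.1721
0.171 [ 0.1 -1.1  0.5] 0.171
0.1695 [ 0.5 -0.8  0.4] 0.1694
0.168 [ 0.8 -1.5 -0.2] 0.1678
0.1665 [ 0.7  0.3 -0.5] 0.1663
0.165 [ 0.5 -1.2  0.4] 0.1648
0.1635 [ 0.4 -0.2 -0.1] 0.1633
0.162 [-0.3 -0.7 -0. ] 0.1618
0.1605 [ 1.1 -0.6  0.5] 0.1603
0.159 [ 1.2 -0.8 -0.2] 0.1588
0.1575 [ 0.7 -0.4  0.6] 0.1573
0.156 [ 0.5 -1.1  0.3] 0.1558
0.1545 [ 0.8 -1.   0.1] 0.1543
0.153 [ 0.8 -1.3  0.6] 0.1528
0.1515 [ 1.7 -0.6  0.2] 0.1515
0.15 [ 0.  -1.   4.4] 0.1505
contact 14.25 [0.6209 0.1253 0.1505] [-0.79  0.79  1.45]
0.1504821386971755
```

The tip met nothing at face level (TCP z ≈ 0.167) and bottomed at TCP z = 0.1505, where home is expected, with about 4 N. The key is therefore fully home, straight into the hole. Next, the swing.

```bash
cat > sw.py <<'E'
from h import *
r=HOLE-AX; rad=np.linalg.norm(r); a0=np.degrees(np.arctan2(r[1],r[0]))
print(rad,a0,get_time())
for k in np.arange(3,37,3):
    a=np.radians(a0-k); p=AX+rad*np.array([np.cos(a),np.sin(a)])
    move_l([*p,.150],O(45-k),rate=.03)
    t=np.array(get_tool_pos()); f=np.array(get_contact_force()); u=np.array([np.cos(a),np.sin(a)])
    v=t[:2]-AX
    print(k,"ang",round(a0-np.degrees(np.arctan2(v[1],v[0])),2),"z",round(t[2],4),"Frad",round(f[:2]@u,1),"Ftan",round(f[0]*u[1]-f[1]*u[0],1),"Fz",round(f[2],1))
    if np.linalg.norm(f)>25: print("STOP");break
print(get_time())
im,d=capture("side"); cv2.imwrite("pics/g3.png",cv2.resize(im[50:210,190:350],(600,600),interpolation=3)[:,:,::-1])
E
python3 sw.py
```

```text
0.05501308935153528 -45.14728959717513 14.25
3 ang 1.86 z 0.1508 Frad -0.4 Ftan -2.5 Fz -0.0
6 ang 4.7 z 0.1508 Frad -0.9 Ftan -5.4 Fz 1.0
9 ang 8.08 z 0.1506 Frad 0.4 Ftan -4.9 Fz 1.0
12 ang 11.43 z 0.1504 Frad 1.2 Ftan -5.5 Fz 1.4
15 ang 14.72 z 0.1502 Frad 1.3 Ftan -5.1 Fz 1.5
18 ang 17.9 z 0.1501 Frad 0.9 Ftan -4.6 Fz 1.5
21 ang 20.96 z 0.15 Frad 1.6 Ftan -4.3 Fz 1.0
24 ang 24.02 z 0.15 Frad 1.8 Ftan -5.3 Fz 1.6
27 ang 27.01 z 0.15 Frad 1.5 Ftan -3.9 Fz 0.7
30 ang 30.06 z 0.1499 Frad 0.7 Ftan -4.7 Fz 0.8
33 ang 33.03 z 0.15 Frad 2.4 Ftan -4.7 Fz 1.5
36 ang 36.05 z 0.1499 Frad 2.9 Ftan -3.5 Fz 0.5
17.25
```

View pics/g3.png

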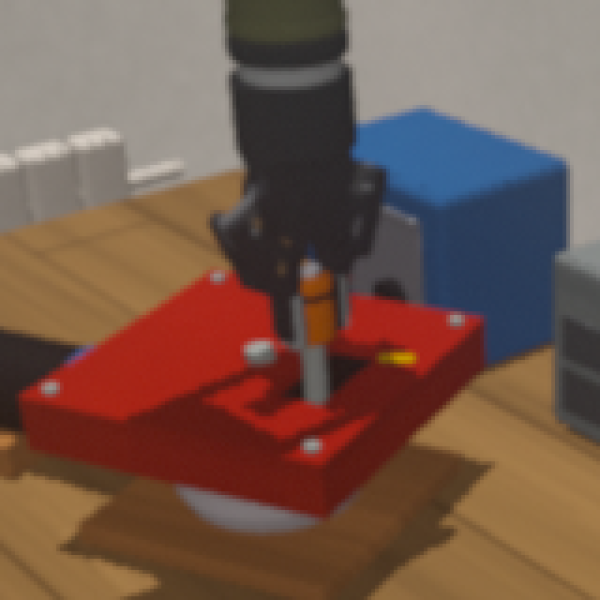

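The tangential force held at about 4.5 to 5 N (0.25 N m) throughout, so the flange turned with the key. The picture shows the key at (315,330), deep in the window and moved round towards -x. I'll go on slightly to cover the play, relax, release and retreat.

```bash
python3 - <<'E'
from h import *
r=HOLE-AX; rad=np.linalg.norm(r); a0=np.arctan2(r[1],r[0])
P=lambda s:print(s,round(get_time(),2),np.round(get_tool_pos(),4),np.round(get_contact_force(),2),round(get_opening(),4))
for k in(37.5,36.5):
    a=a0-np.radians(k); p=AX+rad*np.array([np.cos(a),np.sin(a)]); move_l([*p,.150],O(45-k),rate=.02); P(k)
set_gripper(.04);P("open40"); set_gripper(.065);P("open65")
move_l([*p,.26],rate=.08);P("up")
move_ptp([.40,.40,.33],O(45));P("away"); pause(.3)
for n in("top","side"):
    im,d=capture(n); np.savez("pics/%sE.npz"%n,im=im,d=d)
    if n=="top": A=cv2.resize(im[110:270,95:255],(400,400),interpolation=3); D=d
    else: B=cv2.resize(im[50:210,190:350],(400,400),interpolation=3)
cv2.imwrite("pics/e.png",np.hstack([A,B])[:,:,::-1])
c=camera_params("top")
T=np.load("pics/top0.npz")
# high pixels near the hood = key
pts=np.array([w(c,u,v,D[v,u]) for v in range(120,240) for u in range(130,250) if D[v,u]>0])
m=(pts[:,2]>.178)&(pts[:,2]<.21)&(np.hypot(*(pts[:,:2]-p).T)<.04); print("key rim",m.sum(),pts[m].max(0),pts[m].min(0),pts[m].mean(0),"hole est",p)
# bystanders: image differences
for nm,(y0,y1,x0,x1) in dict(can=(110,170,390,450),tape=(125,180,305,360),rack=(220,280,335,435)).items():
    print(nm,np.abs(np.load("pics/topE.npz")["im"][y0:y1,x0:x1].astype(int)-T["im"][y0:y1,x0:x1]).mean())
E
```

```text
37.5 17.55 [0.5891 0.1095 0.15  ] [ 5.39 -2.55  0.71] 0.0306
36.5 17.8 [0.5894 0.1098 0.1496] [ 2.67 -2.76  1.51] 0.0305
open40 18.06 [0.5887 0.1103 0.1489] [ 0.34 -0.13 -0.72] 0.0401
open65 18.43 [0.5899 0.1099 0.15  ] [-0.62  0.26  0.08] 0.0651
up 19.95 [0.5897 0.1098 0.2591] [0.07 0.09 0.18] 0.0653
away 21.28 [0.4005 0.3993 0.3295] [ 0.19 -0.69 -0.12] 0.0647
key rim 270 [0.60476312 0.12579103 0.19975956] [0.57362987 0.09403457 0.17822217] [0.58896517 0.1097892  0.18969607] hole est [0.58999156 0.10987046]
can 0.9600925925925926
tape 0.9791735537190083
rack 5.9719444444444445
```

View pics/e.png

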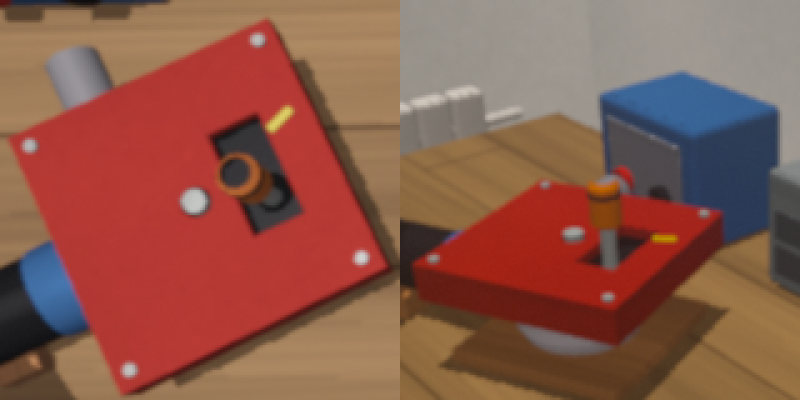

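The key stands upright with its rim at z ≈ 0.198, which is fully home, 0.08 m tip + 0.118 m. The hole now shows at crop (272,192). I check the flange angle from it and the drift's place, then hand in.

```bash
python3 - <<'E'
from h import *
p=camera_params("top")
h=wz(p,95+272/2.5-.3,110+192/2.5-.3,.096)[:2]-AX
print("hole",h,np.linalg.norm(h),"turned",-45.15-np.degrees(np.arctan2(h[1],h[0])))
def cen(f):
    im=np.load(f)["im"][225:275,345:392]; hsv=cv2.cvtColor(im,cv2.COLOR_RGB2HSV)
    m=(hsv[...,0]>105)&(hsv[...,0]<130)&(hsv[...,1]>80); return m.sum(),np.argwhere(m).mean(0)
print(cen("pics/top0.npz"),cen("pics/topE.npz"))
print(get_time()); job_done()
E
```

```text
hole [ 0.01139704 -0.05333204] 0.05453621647656612 turned 32.78734868407465
(np.int64(36), array([27.16666667, 19.66666667])) (np.int64(36), array([27.16666667, 19.66666667]))
21.6833
the job is handed in; nothing more can be done
```

The job is handed in after 21.7 s of robot time. The key stands upright and fully home in the flange's hole, and the flange is loosened by about 35° clockwise.

- **Insertion:** There was no spiral sweep. The hole showed in the depth image at (0.621, 0.125), so the key went straight in on the first try. It met nothing at face level and bottomed where home is expected, with about 4 N.
- **Swing:** I took the key to 37.5° about the spindle, then backed off 1° inside the play and let go. The turning force held at about 4.5 N, which matches the stated 0.25 N m.
- **Angle check:** The two readings differ slightly. The key's rim stands where a turn of about 36° would put it. The visible part of the hole, which the key half hides, reads about 33°.
- **Key check:** The rim is at z ≈ 0.198 m, which matches the key being fully home. The gripper is clear and touches nothing.
- **Bystanders:** The drift's pixels are unchanged. The spray can and tape show no change beyond about 1 grey level on average.

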